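Lock the stock chest with the snap hook

TASK

Lock the cigar chest: take the steel snap hook from the bench and, keeping it flat just over the lid, push it onto either upright leg of the chest's staple until the leg is inside the hook and the sprung gate flicks shut behind it. Then pull the hook back with a light tug of about 8 N for half a second, to prove that the shut gate holds, and let go so that the hook lies flat on the lid, still clipped on. Do not force it at any time (never near 25 N between hook and staple) and leave the other things where they are.

Things in the scene. Friction and masses are not known exactly. Their poses are not given: they have to be found in the camera images.
- chest: fixed low wooden chest with brass corners, 260 (x) x 240 (y) x 70 mm high, on the bench to the left or the right; origin: centre of its underside, z up. Its lid is flat, 70 mm above the bench. A steel staple, an upside-down U in the chest's y-z plane, stands near the middle of the lid on a base plate; the plate and a hasp strap lie flush with the lid.
- baseplate: slotted steel plate 34 x 64 mm, flush in the middle of the lid (origin at lid height, axes as the chest's), that carries the staple: 8 mm round bar, 48 mm wide in y, top 46 mm above the lid, legs 40 mm apart centre to centre, 32 mm opening. The staple is clamped somewhere in the slots: up to 6 mm off the plate's middle along the chest's x, either way; not measured, to be felt or seen.
- slot_left (a point): middle of the slot at the chest's +y side, raised to 6 mm above the lid (axes as the chest's): the axis of the staple's left leg stands here or up to 6 mm ahead or behind along x; its y is exact. A hook going along the chest's +x takes this leg, its -y jaw passing through the staple's opening.
- slot_right (a point): the same for the slot and staple leg at the chest's -y side. A hook going along the chest's -x takes this leg, its -y jaw passing through the opening.
- hook: loose steel snap hook, about 0.24 kg, 125 mm long, 46 wide, 12 thick, lying flat (z up). Origin: on the underside below the middle of its ribbed grip block, 36 mm long in x, 14 wide in y, 24 high: hold it there, fingers closing along y. +x points to the mouth, -x to a plain round eye (ends 48 mm behind). Ahead of the block a U opens to +x: cross wall at x = 30 mm, two 10 mm wide jaws.
- hook_mouth (a point): middle of the hook's mouth, at hook x = 64, y = -6, z = 6 mm. The mouth is open from y = -13 (-y jaw) to +1 mm (edge of a fixed lip that covers the rest), with a funnel in front out to x = 77 mm; the +y jaw's inner face is at y = +13 mm. A leg should enter close along the -y jaw, at about y = -7.5 mm, pushing the gate inward against its spring (5 to 8 N).
- hook_seat (a point): point inside the hook, at hook x = 37, y = -8, z = 6 mm: with the leg's axis about here the gate's tip clears it and flicks shut; at x = 34 mm the leg strikes the cross wall. If it strikes with the gate still open, it is too far from the -y jaw (y must be below -5 mm). Once shut in, the leg has 16 mm of play, x = 34 (wall) to 50.5 mm (gate).
- gate (a joint): angle of the hook's sprung gate, a 6 mm round bar across the U behind the lip: 0 shut, up to 1.25 rad swung inward. Hinged at hook x = 57.5, y = +13 mm; opens inward only; its spring shuts it.
- shackle: loose plain steel shackle, a U without a gate, 60 x 52 x 12 mm, on the bench near the hook; leave alone. Origin on the underside at its middle
- packet: loose small red packet, 90 x 55 x 22 mm, on the bench near the hook; leave alone. Origin under its centre
- tin: loose small round tin, 44 mm diameter, 40 mm high, standing on a far corner of the chest's lid; leave alone. Origin under its centre
There are look-alikes about, which are no part of the job. What is shaped like the hook but green is not meant.

How it is judged:
By the outcome, as a careful person would: the job done as asked, in the order asked, and still so for the second after the job is handed in, with the robot touching nothing.
It also fails if it takes over 58 s, if anything falls off the work surface, if the arm or the gripper's body presses on something with over 40 N, if the wrist force passes 120 N, or if a joint passes its speed limit or range.

ROBOT

A 6-joint arm with a two-finger parallel gripper is mounted at the origin on the work surface. World frame = base frame: x ahead of the robot, y to its left, z up, the work surface at z = 0. Lengths are in mm, angles in rad, forces in N, time in s.
With the tool pointing down it reaches from about 350 to 725 mm from the base axis. Payload 4.3 kg.
Tool frame: the origin (TCP) lies between the finger pads; the fingertips stand 25 mm ahead of it and the grasp point (between the pads) lies 6 mm ahead of it; z points along the fingers, y is the line along which they close (so a half turn about z gives the same grasp; the last joint's range is limited). The gripper opens to 85 mm and grips with 20 to 120 N. Pads are 22 mm wide; open, the fingers measure 114 mm over their backs; the gripper's body (76 mm by 85 mm) begins 54 mm behind the grasp point. The pads swing forward as they close: fully open they stand 13 mm farther back than shut.
Start: joints at [1.121, 0.377, 0.081, 1.274, 0, 1.46], TCP at [191.654, 542.156, 256.329] pointing down, gripper open.
Joint ranges: [-2.72, 2.72], [-0.84, 1.66], [-1.02, 1.22], [-1.77, 2.12], [-1.37, 1.28], [-3.14, 3.14]. Speed limits (rad/s): [2.57, 2.57, 3.14, 3.14, 3.14, 3.14].

INTERFACE

Orientations are given as a unit quaternion [w, x, y, z].
In Python, from station import r gives the robot as it stands.
- The arm moves only by the shell command python3 -m creep 'ROWS' [FORCE]. ROWS is JSON, one flat list of numbers, 7 for each row, row after row: the turn, a rotation vector about the world's x, y, z in degrees, then the shift along the world's x, y, z in m, then the opening in per cent of the stroke, from 0 (shut) to 100 (fully open). A call has 1 to 5 rows; each row is the pose to reach, as a shift and turn from the pose commanded when the call began; what a row does not reach only later rows make up. A row lasts 1/12 s, in which the tool goes at most 41.7 mm and 7.16 degrees, less where a joint would pass 70% of its speed; a pose out of reach is approached as far as the arm can. A call with a gripper value outside its range is refused whole. The fingers move at their own pace and stop on an object; FORCE is the grip in N (left out, the last holds). Time passes only in rows, so rows that repeat a pose let the fingers close. It gives the time, the measured TCP pose, the force, the opening and the grip force at its end, in the units of the state.
- r.sense(): the state, without advancing time (a new reading comes with each control period).
- r.grab_frame(name): name is "scene" or "top" or "wrist"; returns a dict with "color" (480x640x3 uint8, red, green, blue), "fx", "fy", "cx", "cy" (pixels), "rvec" (rotation vector, rad) and "tvec" (3), from world to camera coordinates, as OpenCV has them. Camera axes: x right, y down, z forward; pixel columns grow to the right and rows downward; lengths in mm; the calibration is good to about 2 mm. A picture is of the moment at which its call begins. There is no depth.
- r.finish_job(): hands the job in; it is judged then, once.
The state is a dict: "t": time; "q": joint angles; "dq": joint speeds; "joint_efforts": joint torques, N m; "tcp_pos": TCP position; "tool_rot": TCP orientation; "contact_force": force on the tool from outside, world axes, zero at the start; "moment": the same for the moment, N m; "opening": finger opening in mm; "grasp_force": force on a finger pad.
Only numpy, scipy, OpenCV 4.12 (cv2) and the standard library are available. Lean on these libraries where they do the work, as an engineer would, in place of code of your own. Each camera call takes 0.05 s, during which the arm holds its last target. There are 200 camera calls.

## Working session

There is one attempt and no reset: what is moved stays moved. The work goes in short steps, Python scripts to look and compute and a shell command to move; the robot and the scene stay as the last step left them, time stands still between calls to the robot, and variables do not carry over. Pictures are saved under pics/ and viewed, at most 10 in all, crops included, and the job is handed in when it is done.

```bash
ls; mkdir -p pics; python3 - <<'E'
from station import r
import cv2,numpy as np
s=r.sense();print(s['t'],s['tcp_pos'],s['tool_rot'],s['opening'])
a=r.grab_frame("scene");b=r.grab_frame("top")
for n,f in(("scene",a),("top",b)):
    cv2.imwrite(f"pics/{n}0.png",f["color"][:,:,::-1]); print(n,f['fx'],f['cx'],f['cy'],f['rvec'],f['tvec'])
E
```

```text
pics
0.0 [191.38243631 541.59229465 255.36513818] [-2.72320899e-04  1.69076692e-01  9.85602389e-01 -9.64265639e-04] 85.31740445999336
scene 541.3853112476827 320.3245514239795 239.27102033962137 [ 1.77936273  1.72491232 -0.72739949] [ -77.08613318 -296.38876817 1393.13397665]
top 459.7362646013799 321.6730014366733 242.58768240367326 [ 2.01164456 -2.22638709  0.23171968] [ 95.58095445 496.82637114 945.27368242]
```

View pics/top0.png

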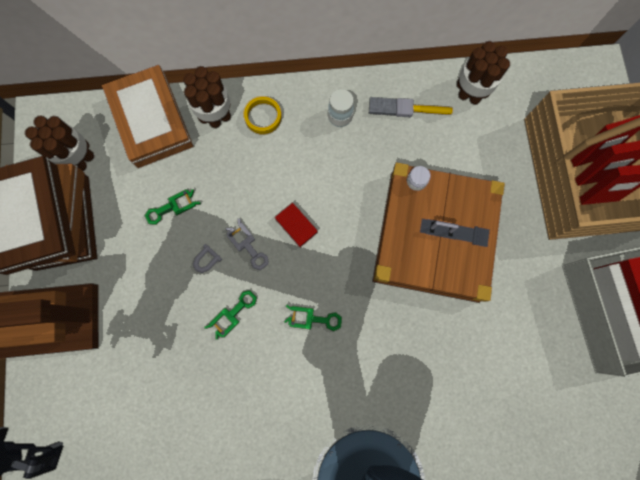

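View pics/scene0.png

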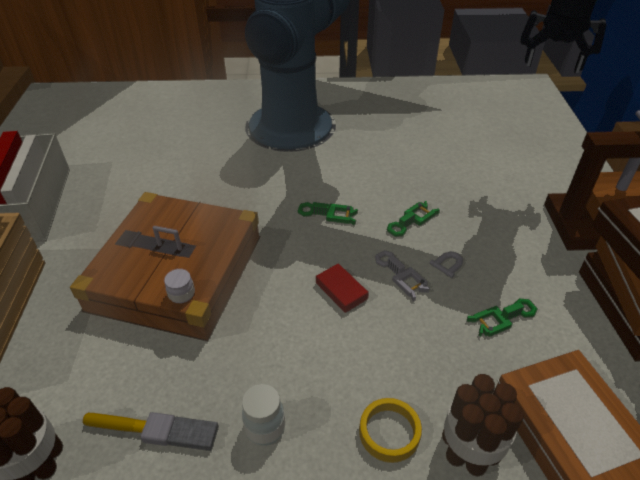

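Top view: candidates for the hook are grey at (246,244), green at (173,206), (231,314) and (313,318), plus the grey shackle at (206,260). The grey one with an eye at (260,262), a block and a gate fits the description, since green ones are excluded and the shackle has no gate. The chest is at (440,232), with its staple at (443,226). I'll confirm with one enlarged crop.

```bash
cat > h.py <<'E'
import cv2,numpy as np
from scipy.spatial.transform import Rotation as R
def cam(f): return np.array([[f['fx'],0,f['cx']],[0,f['fy'],f['cy']],[0,0,1]]),R.from_rotvec(np.ravel(f['rvec'])).as_matrix(),np.ravel(f['tvec'])
def back(f,uv,z):
    K,M,t=cam(f); d=M.T@np.linalg.inv(K)@[uv[0],uv[1],1]; c=-M.T@t
    return c+d*(z-c[2])/d[2]
def proj(f,P):
    K,M,t=cam(f); p=(np.atleast_2d(P)@M.T+t)@K.T; return p[:,:2]/p[:,2:]
E
python3 - <<'E'
from station import r
from h import *
f=r.grab_frame("top");c=f['color'][:,:,::-1]
a=cv2.resize(c[190:290,190:290],(400,400),interpolation=cv2.INTER_CUBIC)
b=cv2.resize(c[155:305,365:515],(400,400),interpolation=cv2.INTER_CUBIC)
cv2.imwrite('pics/crop1.png',np.hstack([a,b]))
for n,uv,z in(("eye",(260,262),6),("mouth",(235,228),6)):print(n,back(f,uv,z).round(1))
for uv in((399,169),(498,184),(380,279),(485,297)):print(back(f,uv,70).round(1))
E
```

```text
eye [482.7 185.9   6. ]
mouth [566.6 236.6   6. ]
[ 647.  -140.3   70. ]
[ 591.1 -350.9   70. ]
[410.4 -68.   70. ]
[ 351.2 -280.1   70. ]
```

View pics/crop1.png

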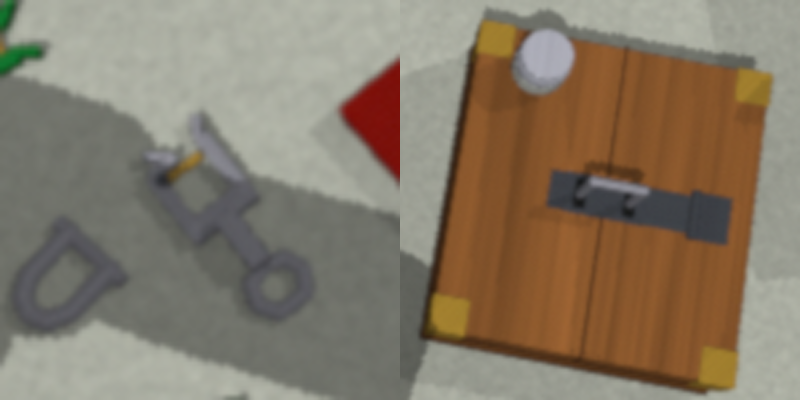

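The crop confirms it: the grey hook has an eye, a block and a brass gate. In crop coordinates the -y jaw tip is at (200,115), the lip at (150,158) and the eye at (280,285). I'll move above it and fit the chest pose in the meantime.

```bash
python3 -m creep '[0,0,7,0.027,-0.028,-0.004,80, 0,0,14,0.054,-0.056,-0.008,60, 0,0,21,0.081,-0.084,-0.012,50, 0,0,28,0.108,-0.112,-0.016,50, 0,0,35,0.135,-0.14,-0.02,50]'
python3 -m creep '[0,0,7,0.027,-0.028,-0.004,50, 0,0,14,0.054,-0.056,-0.008,50, 0,0,15.5,0.081,-0.084,-0.012,50, 0,0,15.5,0.108,-0.112,-0.016,50, 0,0,15.5,0.135,-0.14,-0.02,50]'
python3 -m creep '[0,0,0,0.025,-0.028,-0.005,50, 0,0,0,0.05,-0.056,-0.01,50, 0,0,0,0.05,-0.056,-0.01,50, 0,0,0,0.05,-0.056,-0.01,50, 0,0,0,0.05,-0.056,-0.01,50]'
python3 - <<'E'
from station import r
from h import *
from scipy.optimize import least_squares
f=r.grab_frame("top")
uv=np.array([(484,20),(772,72),(735,388),(428,335)])-[400,0]; uv=uv/(8/3)+[365-.3,155-.3]
P=np.array([[130,120],[130,-120],[-130,-120],[-130,120]])
def tr(p,Q,z): 
    c,s=np.cos(p[2]),np.sin(p[2]); return np.c_[Q@np.array([[c,s],[-s,c]])+p[:2],np.full(len(Q),z)]
o=least_squares(lambda p:(proj(f,tr(p,P,70.))-uv).ravel(),[500,-210,-.2]);print(o.x,np.degrees(o.x[2]),o.fun.round(1))
print(proj(f,tr(o.x,np.array([[0,20],[0,-20]]),70.)))
w=r.grab_frame("wrist");cv2.imwrite('pics/w1.png',w['color'][:,:,::-1])
s=r.sense();print(s['t'],s['tcp_pos'],s['tool_rot'],s['opening'],s['q'])
E
```

```text
t: 0.57
tcp_pos: [322.7, 405.7, 236.6]
tool_rot: [-0.0, -0.12, 0.993, -0.0]
contact_force: [-0.8, 0.2, -0.2]
opening: 42.9
grasp_force: 0.0
t: 0.98
tcp_pos: [458.0, 265.4, 216.6]
tool_rot: [-0.0, -0.25, 0.968, -0.0]
contact_force: [0.2, 0.9, -0.5]
opening: 43.3
grasp_force: 0.0
t: 1.4
tcp_pos: [506.5, 211.3, 206.7]
tool_rot: [-0.001, -0.25, 0.968, 0.0]
contact_force: [0.2, -0.5, 0.0]
opening: 42.7
grasp_force: 0.0
[ 5.02410535e+02 -2.12209331e+02 -2.88774084e-01] -16.545536248114423 [-0.8  1.  -0.3  1.   0.1 -0.1  1.  -1.7]
[[432.19078767 227.87923778]
 [450.73948646 231.2890882 ]]
1.5 [506.1086422  212.16972328 207.12295379] [-2.32157259e-04 -2.50979264e-01  9.67992414e-01  2.02211170e-04] 42.67462186834184 [ 2.81140669e-01  3.42677800e-01 -9.76746683e-02  1.13089690e+00
  4.17013306e-04 -2.26242984e-01]
```

View pics/w1.png

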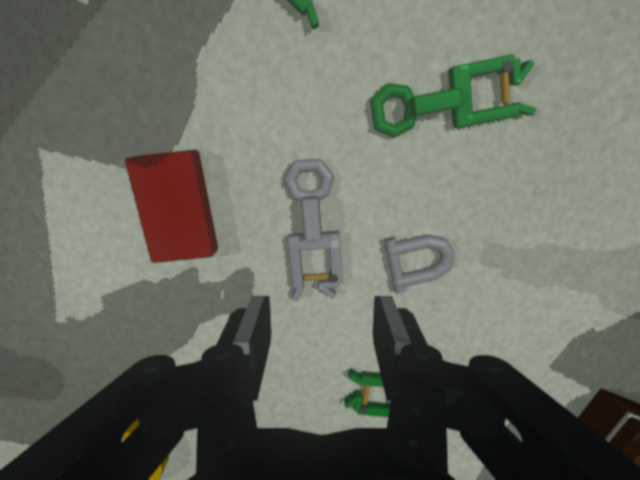

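Wrist view: hook eye at (309,180), block top centre at (312,219), U sides around x = 290 and 341 at row 258, and the mouth pointing down the image. Packet and shackle are well clear.

```bash
python3 - <<'E'
from station import r
from h import *
f=r.grab_frame("wrist")
e=back(f,(309,180),12);u=back(f,(315.5,260),12);b=back(f,(312,219),24)
ul=back(f,(290,238),12);ur=back(f,(340.5,233),12)
print(e,u,b,np.degrees(np.arctan2(*(u-e)[1::-1])), np.degrees(np.arctan2(*(ur-ul)[1::-1]))-90,(ul+ur)/2)
print(back(f,(303,198),24),back(f,(320,198),24),back(f,(304,238),24),back(f,(321,237),24))
s=r.sense();T=R.from_quat(np.roll(s['tool_rot'],-1)).as_matrix();print(s['tcp_pos'],'tool y',np.degrees(np.arctan2(T[1,1],T[0,1])))
# overlay check of hook model
c=f['color'][130:330,220:420,::-1].copy(); cv2.imwrite('pics/w1c.png',cv2.resize(c,(600,600),interpolation=cv2.INTER_CUBIC))
E
```

```text
[484.58503992 189.03648068  12.        ] [543.88160084 227.79465114  12.        ] [509.74221587 205.92807062  24.        ] 33.16994296907918 34.978732483069194 [524.17165423 216.6548353   12.        ]
[497.9301533  191.19044913  24.        ] [491.2569826  203.19023286  24.        ] [527.33621763 207.93228606  24.        ] [519.67688001 219.91077122  24.        ]
[506.12710534 212.33315516 207.21458088] tool y 119.09515407550738
```

View pics/w1c.png

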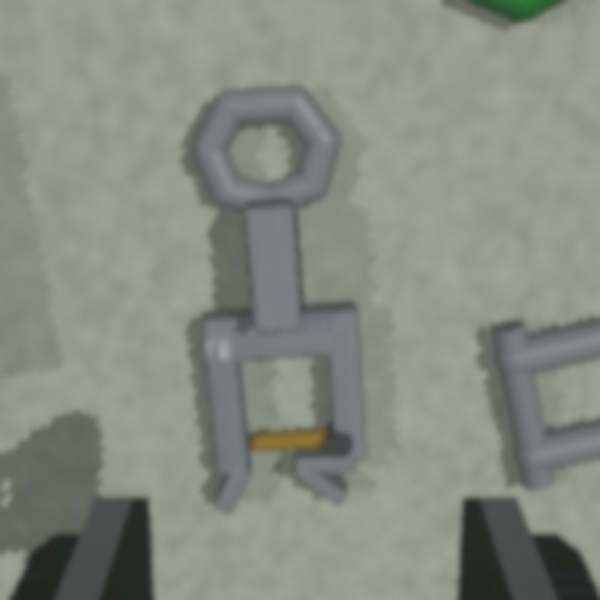

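```bash
python3 -m creep '[0,0,4.5,0.0035,-0.0063,-0.03,50, 0,0,4.5,0.0035,-0.0063,-0.06,50, 0,0,4.5,0.0035,-0.0063,-0.09,50, 0,0,4.5,0.0035,-0.0063,-0.12,50, 0,0,4.5,0.0035,-0.0063,-0.15,50]' 60
python3 -m creep '[0,0,0,0,0,-0.01,50, 0,0,0,0,0,-0.02,50, 0,0,0,0,0,-0.028,45, 0,0,0,0,0,-0.028,40, 0,0,0,0,0,-0.028,40]'
python3 - <<'E'
from station import r
from h import *
s=r.sense();print(s['tcp_pos'],s['contact_force'],s['moment'])
w=r.grab_frame("wrist");cv2.imwrite('pics/w2.png',w['color'][:,:,::-1])
E
```

```text
t: 1.97
tcp_pos: [509.9, 206.2, 56.3]
tool_rot: [0.001, -0.289, 0.957, 0.0]
contact_force: [0.4, 0.0, 0.2]
opening: 42.5
grasp_force: 0.0
t: 2.38
tcp_pos: [511.3, 205.4, 30.0]
tool_rot: [0.001, -0.288, 0.958, 0.0]
contact_force: [-0.3, 0.2, 0.1]
opening: 34.2
grasp_force: 0.0
[511.28369681 205.38623167  30.0488799 ] [-0.30408948  0.17269718  0.08604842] [-0.02324046 -0.00480068  0.0170624 ]
```

View pics/w2.png

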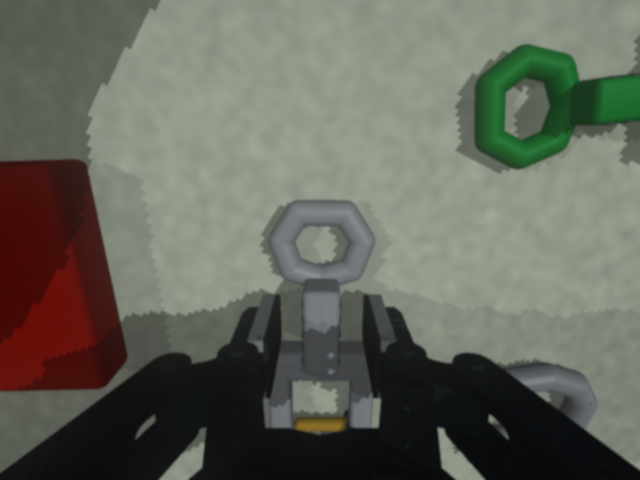

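Fingers straddle the block (320,320) and are aligned with it; nothing else is between them. Closing and lifting.

```bash
python3 -m creep '[0,0,0,0,0,0,20, 0,0,0,0,0,0,10, 0,0,0,0,0,0,0, 0,0,0,0,0,0,0, 0,0,0,0,0,0,0]' 70
python3 -m creep '[0,0,0,0,0,0,0, 0,0,0,0,0,0.02,0, 0,0,0,0,0,0.05,0, 0,0,0,0,0,0.09,0, 0,0,0,0,0,0.13,0]'
python3 -m creep '[0,0,-7,0,-0.03,0.01,0, 0,0,-14,0,-0.06,0.02,0, 0,0,-21,0,-0.09,0.03,0, 0,0,-28,0,-0.12,0.03,0, 0,0,-35,0,-0.15,0.03,0]'
python3 -m creep '[0,0,-7,-0.01,-0.02,0,0, 0,0,-14,-0.02,-0.04,0,0, 0,0,-15,-0.03,-0.06,0,0, 0,0,-15,-0.04,-0.08,0,0, 0,0,-15,-0.05,-0.1,0,0]'
python3 - <<'E'
from station import r
from h import *
s=r.sense();T=R.from_quat(np.roll(s['tool_rot'],-1)).as_matrix()
print(s['tcp_pos'],s['contact_force'],np.degrees(np.arctan2(T[1,1],T[0,1])))
w=r.grab_frame("wrist");a=w['color'][:,:,::-1]
t=r.grab_frame("top")['color'][:,:,::-1]
cv2.imwrite('pics/w3.png',np.hstack([cv2.resize(a,(400,300),interpolation=cv2.INTER_AREA),cv2.resize(t[150:300,350:550],(400,300),interpolation=cv2.INTER_CUBIC)])); cv2.imwrite('pics/w3full.png',a)
E
```

```text
t: 2.85
tcp_pos: [511.7, 205.3, 30.6]
tool_rot: [0.001, -0.288, 0.958, 0.0]
contact_force: [-0.6, -0.2, 6.2]
opening: 12.3
grasp_force: 70.7
t: 3.27
tcp_pos: [508.8, 204.4, 159.3]
tool_rot: [-0.002, -0.288, 0.958, 0.0]
contact_force: [1.4, 0.4, -3.4]
opening: 12.2
grasp_force: 69.4
t: 3.68
tcp_pos: [510.5, 53.6, 189.8]
tool_rot: [0.001, 0.016, 1.0, 0.0]
contact_force: [-0.2, 0.3, -2.5]
opening: 12.3
grasp_force: 69.4
t: 4.1
tcp_pos: [459.3, -45.9, 188.7]
tool_rot: [-0.001, 0.144, 0.99, 0.0]
contact_force: [-0.2, -0.7, -2.7]
opening: 12.6
grasp_force: 69.4
[459.2957125  -45.90575496 188.73564918] [-0.2404084  -0.69835056 -2.67232977] 73.47076074414987
```

View pics/w3.png

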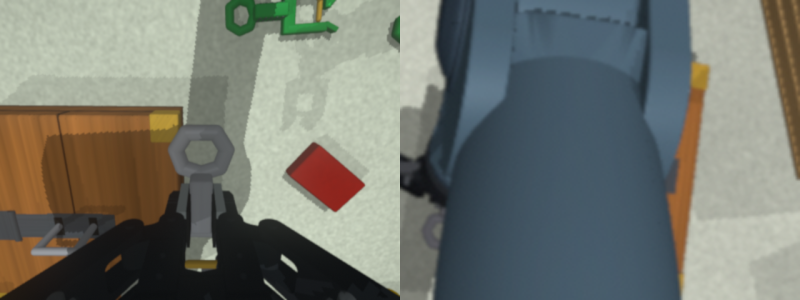

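Hook held: it weighs 2.5 N and the eye sits at about (323,240), the same as at the grasp. The staple is visible at lower left. I'll move beyond the staple so that the wrist camera sees the staple and the hook's eye together.

```bash
python3 -m creep '[0,0,0,0.023,-0.033,0,0, 0,0,0,0.046,-0.066,0,0, 0,0,0,0.069,-0.1,0,0, 0,0,0,0.092,-0.133,0,0, 0,0,0,0.116,-0.167,0,0]'
python3 -m creep '[0,0,0,0,0,0,0, 0,0,0,0,0,0,0]'
python3 - <<'E'
from station import r
from h import *
s=r.sense();T=R.from_quat(np.roll(s['tool_rot'],-1)).as_matrix()
print(s['tcp_pos'],s['contact_force'],np.degrees(np.arctan2(T[1,1],T[0,1])))
w=r.grab_frame("wrist");cv2.imwrite('pics/w4.png',cv2.resize(w['color'][:,:,::-1],(800,600),interpolation=cv2.INTER_CUBIC))
E
```

```text
t: 4.62
tcp_pos: [577.3, -212.8, 188.7]
tool_rot: [-0.0, 0.143, 0.99, 0.0]
contact_force: [1.0, -0.3, -3.4]
opening: 12.2
grasp_force: 69.6
t: 4.78
tcp_pos: [577.5, -213.4, 187.5]
tool_rot: [-0.0, 0.145, 0.989, 0.0]
contact_force: [-0.2, 0.7, -2.3]
opening: 12.2
grasp_force: 69.6
[ 577.5397028  -213.42485092  187.54199351] [-0.22213393  0.69967818 -2.31076892] 73.36154038242364
```

View pics/w4.png

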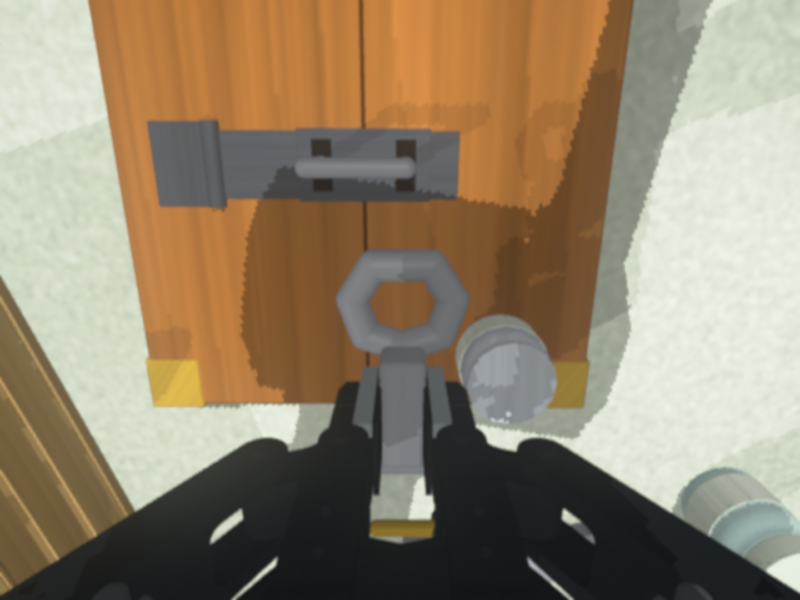

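Wrist view (800×600): staple bar from (297,168) to (416,168), slot centres at (321,165) and (406,165), hook eye centre at (403,302). The tin is clear at (508,378), and the chest's lines run parallel to the image.

```bash
python3 - <<'E'
from station import r
from h import *
f=r.grab_frame("wrist"); s=r.sense(); tcp=s['tcp_pos']
h=np.radians(-16.55); ex=np.array([np.cos(h),np.sin(h),0]); ey=np.array([-np.sin(h),np.cos(h),0])
def L(n,uv,z):
    p=back(f,np.array(uv)*.8,z); d=p-tcp; print(n,p.round(1),'rel tcp fwd %.1f left %.1f'%(d@ex,d@ey))
L('slotL',(406,165),70);L('slotR',(321,165),70);L('barL',(416,168),112);L('barR',(296,168),112)
zu=tcp[2]-30
L('eye',(403,302),zu+6);L('eye back',(403,250),zu+6);L('blk rear',(403,348),zu+24)
L('edgeL',(155,406),70);L('edgeR',(583,406),70)
K,M,t=cam(f);print('cam',-M.T@t-tcp, 'axes',M@ex,M@ey)
E
```

```text
slotL [ 509.1 -189.2   70. ] rel tcp fwd -70.3 left 1.9
slotR [ 497.5 -228.4   70. ] rel tcp fwd -70.3 left -39.0
barL [ 510.1 -185.8  112. ] rel tcp fwd -70.3 left 5.4
barR [ 496.6 -231.4  112. ] rel tcp fwd -70.3 left -42.1
eye [ 546.  -202.   164.3] rel tcp fwd -31.3 left 0.1
eye back [ 530.1 -197.3  164.3] rel tcp fwd -47.9 left 0.1
blk rear [ 553.6 -204.4  182.3] rel tcp fwd -23.3 left 0.0
edgeL [ 594.1 -361.6   70. ] rel tcp fwd 60.3 left -139.2
edgeR [ 663.1 -130.4   70. ] rel tcp fwd 60.5 left 102.1
cam [-73.64759911  21.37365776 117.99060331] axes [-1.23273846e-04  9.53710638e-01  3.00725796e-01] [ 9.99998643e-01 -3.76479198e-04  1.60387270e-03]
```

```bash
python3 -m creep '[0,0,0,-0.031,0.011,0,0, 0,0,0,-0.062,0.022,0,0, 0,0,0,-0.094,0.033,0,0, 0,0,0,-0.125,0.044,0,0, 0,0,0,-0.1557,0.0554,0,0]'
python3 -m creep '[0,0,0,0,0,-0.02,0, 0,0,0,0,0,-0.04,0, 0,0,0,0,0,-0.06,0, 0,0,0,0,0,-0.075,0, 0,0,0,0,0,-0.075,0]'
python3 -m creep '[0,0,0,0,0,-0.005,0, 0,0,0,0,0,-0.01,0, 0,0,0,0,0,-0.01,0, 0,0,0,0,0,-0.01,0]'
cat > st.py <<'E'
from station import r
from h import *
h=np.radians(-16.55); ex=np.array([np.cos(h),np.sin(h),0]); ey=np.array([-np.sin(h),np.cos(h),0])
s=r.sense();p=s['tcp_pos'];F=s['contact_force'];T=R.from_quat(np.roll(s['tool_rot'],-1)).as_matrix()
leg=np.array([577.54,-213.42,0])+ex*-70.3+ey*1.5
d=leg-p; print('t %.2f leg at hook x %.1f y %.1f z %.1f yaw %.2f F fwd %.1f left %.1f up %.1f grip %.0f'%(s['t'],d@ex,d@ey,p[2],np.degrees(np.arctan2(T[1,1],T[0,1]))-90,F@ex,F@ey,F[2],s['grasp_force']))
E
python3 st.py
```

```text
t: 5.3
tcp_pos: [418.2, -154.3, 189.0]
tool_rot: [-0.0, 0.143, 0.99, 0.0]
contact_force: [0.1, -0.5, -1.7]
opening: 12.0
grasp_force: 69.7
t: 5.72
tcp_pos: [417.6, -153.8, 111.8]
tool_rot: [-0.003, 0.143, 0.99, 0.001]
contact_force: [-1.3, -0.4, -2.5]
opening: 12.3
grasp_force: 69.6
t: 6.05
tcp_pos: [421.1, -156.7, 104.6]
tool_rot: [0.0, 0.144, 0.99, -0.0]
contact_force: [0.3, -0.4, -2.4]
opening: 12.4
grasp_force: 69.6
t 6.05 leg at hook x 95.8 y -8.4 z 104.6 yaw -16.50 F fwd 0.4 left -0.3 up -2.4 grip 70
```

```bash
cat > st.py <<'E'
from station import r
from h import *
h=np.radians(-16.55); ex=np.array([np.cos(h),np.sin(h),0]); ey=np.array([-np.sin(h),np.cos(h),0])
S=[]
for i in range(4): S.append(r.sense()); r.grab_frame("wrist")
p=np.mean([s['tcp_pos'] for s in S],0);F=np.mean([s['contact_force'] for s in S],0);s=S[-1];T=R.from_quat(np.roll(s['tool_rot'],-1)).as_matrix()
leg=np.array([577.54,-213.42,0])+ex*-70.3+ey*1.5
d=leg-p; print('t %.2f leg at hook x %.1f y %.1f z %.1f yaw %.2f F fwd %.1f left %.1f up %.1f grip %.0f std %.1f'%(s['t'],d@ex,d@ey,p[2],np.degrees(np.arctan2(T[1,1],T[0,1]))-90,F@ex,F@ey,F[2],s['grasp_force'],np.std([s['tcp_pos'] for s in S])),np.std([q['tcp_pos'] for q in S],0).round(2))
E
python3 st.py;sed -i 's/range(4)/range(3)/' st.py
python3 -m creep '[0,0,0,0.006,-0.0018,-0.001,0, 0,0,0,0.012,-0.0036,-0.001,0, 0,0,0,0.018,-0.0054,-0.001,0, 0,0,0,0.024,-0.0072,-0.001,0, 0,0,0,0.0240,-0.0072,-0.001,0]';python3 st.py
```

```text
t 6.20 leg at hook x 95.6 y -8.3 z 104.7 yaw -16.52 F fwd 0.0 left -0.1 up -3.0 grip 70 std 236.4 [0.07 0.1  0.04]
t: 6.67
tcp_pos: [446.9, -164.8, 103.3]
tool_rot: [0.001, 0.144, 0.99, -0.0]
contact_force: [0.6, -1.3, -2.4]
opening: 11.9
grasp_force: 69.6
t 6.77 leg at hook x 69.7 y -8.1 z 103.1 yaw -16.51 F fwd 0.0 left -0.3 up -2.8 grip 70 std 249.8 [0.69 0.32 0.14]
```

```bash
python3 -m creep '[0,0,0,0.002,-0.0012,0,0, 0,0,0,0.004,-0.0018,0,0, 0,0,0,0.006,-0.0024,0,0, 0,0,0,0.008,-0.003,0,0, 0,0,0,0.0080,-0.0030,0,0]';python3 st.py
python3 -m creep '[0,0,0,0.001,-0.0003,0,0, 0,0,0,0.002,-0.0006,0,0, 0,0,0,0.003,-0.0009,0,0, 0,0,0,0.004,-0.0012,0,0, 0,0,0,0.004,-0.0012,0,0]';python3 st.py
```

```text
t: 7.23
tcp_pos: [451.7, -166.4, 102.7]
tool_rot: [-0.001, 0.144, 0.99, 0.0]
contact_force: [-4.6, 0.2, -0.9]
opening: 12.4
grasp_force: 69.9
t 7.33 leg at hook x 63.8 y -7.7 z 102.6 yaw -16.53 F fwd -3.9 left -0.6 up -1.6 grip 70 std 253.0 [0.04 0.01 0.01]
t: 7.8
tcp_pos: [456.5, -167.8, 102.7]
tool_rot: [-0.001, 0.144, 0.99, 0.0]
contact_force: [-4.4, 1.1, -3.3]
opening: 12.6
grasp_force: 69.8
t 7.90 leg at hook x 58.8 y -7.7 z 102.7 yaw -16.51 F fwd -4.9 left 0.1 up -2.9 grip 70 std 255.6 [0.03 0.   0.02]
```

Gate contact came right where expected (x≈64.5) at about 5 N; continuing.

```bash
python3 -m creep '[0,0,0,0.0019,-0.0006,0,0, 0,0,0,0.0038,-0.0012,0,0, 0,0,0,0.0057,-0.0018,0,0, 0,0,0,0.0076,-0.0024,0,0, 0,0,0,0.0096,-0.0029,0,0]';python3 st.py
python3 -m creep '[0,0,0,0.0014,-0.0004,0,0, 0,0,0,0.0028,-0.0008,0,0, 0,0,0,0.0042,-0.0012,0,0, 0,0,0,0.0057,-0.0017,0,0, 0,0,0,0.0057,-0.0017,0,0]';python3 st.py
```

```text
t: 8.37
tcp_pos: [465.2, -170.4, 102.5]
tool_rot: [-0.001, 0.144, 0.99, 0.0]
contact_force: [-7.0, 2.2, -2.2]
opening: 12.3
grasp_force: 69.7
t 8.47 leg at hook x 49.3 y -8.0 z 102.5 yaw -16.49 F fwd -5.9 left 1.2 up -3.4 grip 70 std 260.5 [0.31 0.14 0.02]
t: 8.93
tcp_pos: [472.7, -171.4, 102.8]
tool_rot: [0.0, 0.143, 0.99, 0.002]
contact_force: [-1.0, 5.8, -4.3]
opening: 12.5
grasp_force: 69.5
t 9.03 leg at hook x 42.1 y -9.1 z 102.8 yaw -16.44 F fwd -2.5 left 4.9 up -4.8 grip 69 std 263.9 [0.1  0.06 0.02]
```

```bash
python3 -m creep '[0,0,0,0.0008,-0.0002,0,0, 0,0,0,0.0015,-0.0004,0,0, 0,0,0,0.0022,-0.0006,0,0, 0,0,0,0.0029,-0.0008,0,0, 0,0,0,0.0029,-0.0008,0,0]';python3 st.py
python3 -m creep '[0,0,0,0.0006,-0.0002,0,0, 0,0,0,0.0012,-0.0004,0,0, 0,0,0,0.0019,-0.0006,0,0, 0,0,0,0.0019,-0.0006,0,0]';python3 st.py
```

```text
t: 9.5
tcp_pos: [477.3, -174.5, 103.9]
tool_rot: [0.002, 0.144, 0.99, -0.001]
contact_force: [0.4, 0.3, -3.0]
opening: 12.3
grasp_force: 69.6
t 9.60 leg at hook x 37.2 y -7.2 z 103.8 yaw -16.52 F fwd 0.3 left 0.1 up -3.3 grip 70 std 266.9 [0.27 0.06 0.04]
t: 9.98
tcp_pos: [477.2, -174.2, 103.1]
tool_rot: [0.0, 0.144, 0.99, -0.0]
contact_force: [-0.1, -0.3, -2.7]
opening: 12.1
grasp_force: 69.6
t 10.08 leg at hook x 37.2 y -7.5 z 103.1 yaw -16.52 F fwd 0.1 left 0.0 up -3.1 grip 70 std 266.8 [0.1  0.05 0.04]
```

Force dropped to zero at x≈37: the gate has flicked shut. Pulling back gently.

```bash
python3 -m creep '[0,0,0,-0.0023,0.0007,0,0, 0,0,0,-0.0046,0.0014,0,0, 0,0,0,-0.0069,0.0021,0,0, 0,0,0,-0.0092,0.0028,0,0, 0,0,0,-0.0106,0.0031,0,0]';python3 st.py
python3 -m creep '[0,0,0,-0.0005,0.0001,0,0, 0,0,0,-0.001,0.0003,0,0, 0,0,0,-0.0015,0.0004,0,0, 0,0,0,-0.0019,0.0006,0,0, 0,0,0,-0.0019,0.0006,0,0]';python3 st.py
```

```text
t: 10.55
tcp_pos: [465.7, -170.7, 103.0]
tool_rot: [-0.0, 0.144, 0.99, 0.0]
contact_force: [0.6, -0.2, -2.1]
opening: 12.4
grasp_force: 69.6
t 10.65 leg at hook x 49.1 y -7.6 z 103.0 yaw -16.52 F fwd -0.1 left -0.4 up -2.8 grip 70 std 260.7 [0.11 0.05 0.03]
t: 11.12
tcp_pos: [464.4, -170.4, 103.0]
tool_rot: [0.0, 0.144, 0.99, 0.0]
contact_force: [-0.1, -0.3, -3.4]
opening: 12.4
grasp_force: 69.6
t 11.22 leg at hook x 50.4 y -7.6 z 103.1 yaw -16.52 F fwd 0.7 left -0.6 up -3.3 grip 70 std 260.0 [0.04 0.   0.02]
```

```bash
python3 -m creep '[0,0,0,-0.0005,0.0001,0,0, 0,0,0,-0.001,0.0003,0,0, 0,0,0,-0.001,0.0003,0,0]';python3 st.py
```

```text
t: 11.52
tcp_pos: [464.0, -170.3, 103.2]
tool_rot: [0.001, 0.144, 0.99, -0.0]
contact_force: [2.3, -0.6, -3.7]
opening: 12.3
grasp_force: 69.6
t 11.62 leg at hook x 50.8 y -7.5 z 103.3 yaw -16.51 F fwd 2.3 left 0.6 up -3.8 grip 70 std 259.8 [0.01 0.01 0.02]
```

```bash
python3 -m creep '[0,0,0,-0.0005,0.0001,0,0, 0,0,0,-0.001,0.0003,0,0, 0,0,0,-0.001,0.0003,0,0]';python3 st.py
```

```text
t: 11.92
tcp_pos: [463.7, -170.2, 103.4]
tool_rot: [0.001, 0.144, 0.99, -0.0]
contact_force: [4.9, -0.8, -5.7]
opening: 12.7
grasp_force: 69.3
t 12.02 leg at hook x 51.1 y -7.5 z 103.4 yaw -16.51 F fwd 5.4 left 0.5 up -5.5 grip 69 std 259.6 [0.01 0.01 0.01]
```

```bash
python3 -m creep '[0,0,0,-0.0005,0.0001,0,0, 0,0,0,-0.001,0.0003,0,0, 0,0,0,-0.001,0.0003,0,0, 0,0,0,-0.001,0.0003,0,0, 0,0,0,-0.001,0.0003,0,0]';python3 st.py
python3 -m creep '[0,0,0,0,0,0,0, 0,0,0,0,0,0,0, 0,0,0,0,0,0,0, 0,0,0,0,0,0,0, 0,0,0,0,0,0,0]';python3 st.py
```

```text
t: 12.48
tcp_pos: [463.6, -170.3, 103.5]
tool_rot: [0.002, 0.144, 0.99, -0.0]
contact_force: [6.6, -1.6, -8.5]
opening: 12.2
grasp_force: 69.1
t 12.58 leg at hook x 51.2 y -7.4 z 103.5 yaw -16.51 F fwd 7.3 left 0.2 up -8.0 grip 69 std 259.6 [0.01 0.01 0.01]
t: 13.05
tcp_pos: [463.6, -170.2, 103.5]
tool_rot: [0.002, 0.144, 0.99, -0.0]
contact_force: [8.0, -2.0, -7.0]
opening: 12.4
grasp_force: 69.1
t 13.15 leg at hook x 51.3 y -7.4 z 103.5 yaw -16.50 F fwd 7.2 left 0.7 up -7.2 grip 69 std 259.5 [0.01 0.01 0.01]
```

```bash
python3 -m creep '[0,0,0,-0.0003,0.0001,0,0, 0,0,0,-0.0003,0.0001,0,0, 0,0,0,-0.0003,0.0001,0,0, 0,0,0,-0.0003,0.0001,0,0, 0,0,0,-0.0003,0.0001,0,0]';python3 st.py
python3 -m creep '[0,0,0,0,0,0,0, 0,0,0,0,0,0,0, 0,0,0,0,0,0,0]';python3 st.py
```

```text
t: 13.62
tcp_pos: [463.5, -170.2, 103.6]
tool_rot: [0.002, 0.144, 0.99, -0.0]
contact_force: [7.9, -2.0, -8.8]
opening: 12.2
grasp_force: 69.0
t 13.72 leg at hook x 51.3 y -7.4 z 103.6 yaw -16.50 F fwd 7.9 left 0.5 up -8.4 grip 69 std 259.5 [0.   0.01 0.01]
t: 14.02
tcp_pos: [463.5, -170.2, 103.6]
tool_rot: [0.002, 0.144, 0.99, -0.0]
contact_force: [8.3, -2.8, -7.7]
opening: 12.3
grasp_force: 69.0
t 14.12 leg at hook x 51.3 y -7.4 z 103.6 yaw -16.50 F fwd 8.0 left -0.2 up -7.8 grip 69 std 259.5 [0.01 0.   0.01]
```

8 N held for over 0.5 s. Easing forward into the play, then lowering onto the lid.

```bash
python3 -m creep '[0,0,0,0.002,-0.0006,0,0, 0,0,0,0.004,-0.0012,0,0, 0,0,0,0.006,-0.0018,0,0, 0,0,0,0.008,-0.0024,0,0, 0,0,0,0.008,-0.0024,0,0]';python3 st.py
python3 -m creep '[0,0,0,0,0,-0.0005,0, 0,0,0,0,0,-0.001,0, 0,0,0,0,0,-0.0015,0, 0,0,0,0,0,-0.002,0, 0,0,0,0,0,-0.002,0]';python3 st.py
```

```text
t: 14.58
tcp_pos: [468.8, -171.6, 102.8]
tool_rot: [-0.001, 0.144, 0.99, 0.0]
contact_force: [0.4, -0.6, -3.1]
opening: 12.5
grasp_force: 69.8
t 14.68 leg at hook x 45.9 y -7.6 z 102.8 yaw -16.52 F fwd 0.1 left 0.1 up -3.1 grip 70 std 262.3 [0.05 0.02 0.02]
t: 15.15
tcp_pos: [469.0, -171.7, 100.9]
tool_rot: [-0.0, 0.144, 0.99, 0.0]
contact_force: [0.9, -0.0, -3.0]
opening: 12.0
grasp_force: 69.8
t 15.25 leg at hook x 45.6 y -7.6 z 101.0 yaw -16.52 F fwd 0.6 left 0.3 up -2.8 grip 70 std 262.5 [0.03 0.02 0.04]
```

```bash
python3 -m creep '[0,0,0,0,0,-0.0003,0, 0,0,0,0,0,-0.0006,0, 0,0,0,0,0,-0.0008,0, 0,0,0,0,0,-0.0008,0]';python3 st.py
python3 - <<'E'
from station import r
import cv2
c=r.grab_frame("scene")['color'][170:320,60:260,::-1]
cv2.imwrite('pics/s1.png',cv2.resize(c,(800,600),interpolation=cv2.INTER_CUBIC))
E
```

```text
t: 15.63
tcp_pos: [469.1, -171.8, 100.6]
tool_rot: [0.0, 0.144, 0.99, -0.0]
contact_force: [-0.9, 0.4, 1.5]
opening: 12.8
grasp_force: 70.3
t 15.73 leg at hook x 45.5 y -7.5 z 100.6 yaw -16.52 F fwd -1.1 left 0.2 up 1.6 grip 70 std 262.6 [0.02 0.01 0.01]
```

View pics/s1.png

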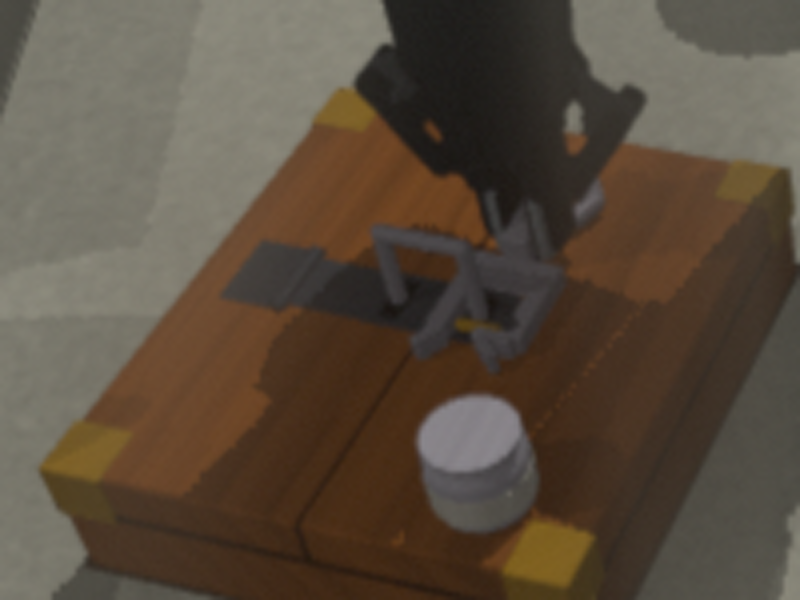

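The leg is inside the hook and the brass gate is shut in front of it at (480,325); the hook rests on the lid. Releasing and rising.

```bash
python3 -m creep '[0,0,0,0,0,0,20, 0,0,0,0,0,0,30, 0,0,0,0,0,0,40, 0,0,0,0,0,0,45, 0,0,0,0,0,0,45]' 20
python3 -m creep '[0,0,0,0,0,0.005,45, 0,0,0,0,0,0.02,45, 0,0,0,0,0,0.045,45, 0,0,0,0,0,0.075,45, 0,0,0,0,0,0.11,45]'
python3 -m creep '[0,0,0,-0.03,0.02,0.01,45, 0,0,0,-0.04,0.06,0.01,45, 0,0,0,-0.04,0.1,0.01,45, 0,0,0,-0.04,0.14,0.01,45, 0,0,0,-0.04,0.18,0.01,45]'
python3 -m creep '[0,0,0,0,0,0,45, 0,0,0,0,0,0,45, 0,0,0,0,0,0,45]'
python3 - <<'E'
from station import r
import cv2,numpy as np
c=r.grab_frame("scene")['color'][170:320,60:260,::-1];t=r.grab_frame("top")['color'][140:290,365:515,::-1]
k=lambda i,s:cv2.resize(i,s,interpolation=cv2.INTER_CUBIC)
cv2.imwrite('pics/s2.png',np.hstack([k(c,(400,300)),k(t,(300,300))]))
E
```

```text
t: 16.25
tcp_pos: [469.3, -171.8, 100.3]
tool_rot: [0.0, 0.144, 0.99, -0.0]
contact_force: [0.9, 0.8, -0.1]
opening: 38.4
grasp_force: 0.0
t: 16.67
tcp_pos: [468.0, -171.2, 210.5]
tool_rot: [-0.001, 0.144, 0.99, 0.001]
contact_force: [1.1, -0.6, -0.1]
opening: 38.4
grasp_force: 0.0
t: 17.08
tcp_pos: [428.8, 9.6, 221.1]
tool_rot: [0.001, 0.144, 0.99, 0.0]
contact_force: [1.6, 0.7, 0.0]
opening: 38.6
grasp_force: 0.0
t: 17.33
tcp_pos: [429.3, 8.1, 220.5]
tool_rot: [0.0, 0.143, 0.99, -0.0]
contact_force: [-0.3, 0.9, -0.3]
opening: 38.1
grasp_force: 0.0
```

View pics/s2.png

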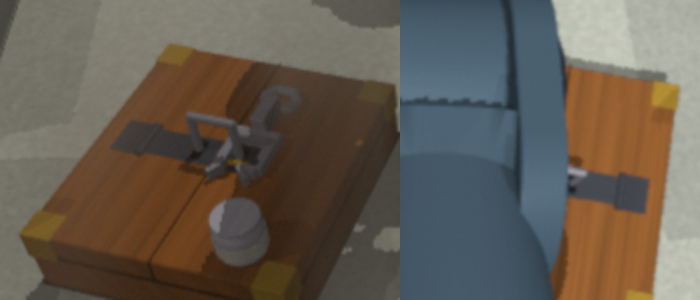

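The hook lies flat on the lid, clipped on the left leg at (240,150) with the gate shut, and the tin is untouched. Handing in.

```bash
python3 -c "
from station import r
print(r.finish_job())"
```

```text
the job is handed in; nothing more can be done
None
```

The hook is clipped onto the staple's left leg with the gate shut; it held a pull of about 8 N for over half a second and now lies flat on the lid, with the job handed in at about 17.5 s.

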